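# Load and index the dental model carriage

## Robot

A 6-joint arm with a two-finger parallel gripper is mounted at the origin on the work surface. World frame = base frame: x ahead of the robot, y to its left, z up, the work surface at z = 0. Lengths are in mm, angles in rad, forces in N, time in s.
With the tool pointing down it reaches from about 275 to 750 mm from the base axis. Payload 10.2 kg.
Tool frame: the origin (TCP) lies midway between the tips of the shut fingers; the grasp point (between the pads) lies 19 mm behind it; z points along the fingers, y is the direction in which the jaws open and shut (so a half turn about z gives the same grasp; the last joint's range is limited). The gripper opens to 85 mm and grips with 20 to 120 N. Pads are 22 mm wide; open, the fingers measure 114 mm over their backs; the gripper's body (76 mm by 85 mm) begins 54 mm behind the grasp point. The pads swing forward as they close: fully open they stand 13 mm farther back than shut.
Start: joints at [-1.545, 0.313, 1.498, -0, 1.331, -0.223], TCP at [129.263, -508.844, 199.794] pointing down, gripper open.
Joint ranges: [-2.94, 2.94], [-0.97, 2.17], [0.19, 2.56], [-1.23, 4.37], [0.02, 3.11], [-2.88, 2.88]. Speed limits (rad/s): [2.39, 2.39, 3.01, 3.14, 3.14, 3.14].

## Interface

Orientations are given as a unit quaternion [w, x, y, z].
In Python, from rig import sense, optics, ctrl gives the robot as it stands.
- The arm moves only by the tool play_rows, never from a script. Its argument "plan" is a list of rows, each a list of 7 numbers: the shift along the world's x, y, z in mm, then the turn, a rotation vector about the world's x, y, z in rad, then the opening, from -1 (shut) to 1 (fully open), so that 0 is half open. A call has 1 to 5 rows; each row shifts and turns the pose as measured when the row begins; what a row does not reach is not made up. A row lasts 1/12 s, in which the tool goes at most 41.7 mm and 7.16 degrees, less where a joint would pass 70% of its speed; a pose out of reach is approached as far as the arm can. A call is refused whole if a number of a shift passes 41.7 or a number of a turn 0.125, either way. A call with a gripper value outside its range is refused whole. The fingers move at their own pace and stop on an object; "grip_force" is the grip in N (left out, the last holds). Time passes only in rows, so rows that do not move let the fingers close. It gives the time, the measured TCP pose, the force and the opening at its end, in the units of the state.
- sense(): the state, without advancing time (a new reading comes with each control period).
- optics.capture(name): name is "scene" or "top" or "wrist"; returns a dict with "img" (400x640x3 uint8, blue, green, red), "fx", "fy", "cx", "cy" (pixels), "dist" ([k1, k2, p1, p2, k3] as OpenCV has them; the pictures are not rectified), "world_to_cam" (4x4, takes a point from world to camera coordinates). Camera axes: x right, y up, looking along -z (the intrinsics and any distortion apply to the point x, -y, -z); pixel columns grow to the right and rows downward; lengths in mm; the calibration is good to about 2 mm. A picture is of the moment at which its call begins. There is no depth.
- ctrl.finish_job(): hands the job in, once; it reports no verdict.
The state is a dict: "time_s": time; "joints": joint angles; "dq": joint speeds; "tau": joint torques, N m; "eef_pos": TCP position; "ee_rot": TCP orientation; "force": force on the tool from outside, world axes, zero at the start; "wrist_torque": the same for the moment, N m; "grip_width": opening from 0.0 (shut) to 1.0 (fully open).
Only numpy, scipy, OpenCV 4.12 (cv2) and the standard library are available. Lean on these libraries where they do the work, as an engineer would, in place of code of your own. Each camera call takes 0.05 s, during which the arm holds its last target. There are 200 camera calls.

## Task

Take the yellow dental model with red gums, set it down flat in the pocket of the blue carriage and swing the orange locking lever shut over it. Then pull the red lock knob up, slide the carriage along its rail to the next hole, let the pin in, and press the knob fully down. Finish holding the knob pressed down with the fingers, without letting go; leave the grey model, the bowl and the jar where they are.

Things in the scene. Friction and masses are not known exactly. Their poses are not given: they have to be found in the camera images.
- stand: Fixed stand: grey base 110 (x) by 310 mm (y), aluminium rail 56 mm wide along its y axis, rail top 34 mm above the bench. Origin on the bench on the rail's centre line, z up; turned up to 17 degrees. Rail holes 12 mm square at y = +20 (first), +70 (next) and +120 mm. A rigid white camera 62 mm high stands at x = +110 to +165, y = -50 to 0 mm.
- carriage (a joint): Position (m) of the blue carriage along the stand's +y axis: 0 at the start (pin in the first hole), 0.050 with the pin over the next hole, 0.100 over the third; travel -0.004 to 0.104. Friction about 1.5 N. With the pin in a hole it has 2 mm play each way. Carriage plate 90 (x) by 164 mm (y), top 46 mm above the bench.
- pocket (a point): Centre of the pocket's floor on the carriage, 46 mm above the bench; axes parallel to the stand's. Pocket 76 (x) by 46 mm (y) inside, open at the top, walls 6 mm thick and 8 mm high. Moves with the carriage; at the start at y = -75 mm in the stand's frame. From here the red knob's axis lies 95 mm along +y, the lever's pivot at x = +31, y = -37 mm.
- yellow_model: Yellow dental model to load, loose, 0.1 to 0.2 kg: black plate 70 (x) by 40 (y) by 12 mm; on it a yellow block 44 by 40 mm, top at 34 mm; on that a red gum arch with white teeth, top at 45 mm. Origin: centre of the underside, z up. Grasp across y (40 mm). Fits the pocket x along x, either way round, 3 mm play each side; seated, its origin is at pocket.
- lever (a joint): Angle (rad) of the orange lever about its upright pivot: 0 shut (at its stop), arm along the carriage's +y over the +x end of the model's plate; 1.6 open, arm along +x. Starts at 1.1 to 1.5. Shutting turns it counter-clockwise from above. Stays where left (friction 0.04 N m). Arm 8 mm wide, 6 mm thick, underside 60.5 mm above the bench, 2.5 mm over the seated plate.
- lever_post (a point): Centre of the top of the lever's upright orange post (12 mm diameter, 28 mm tall, top 94.5 mm above the bench), by which the lever is swung; 75 mm from the pivot. Shut, it lies at x = +31, y = +38 mm from pocket.
- lever_pivot (a point): Point on the lever's upright pivot axis, at the height of the post's top. It moves with the carriage.
- plunger (a joint): Height (m) of the red lock knob and its pin: 0 at rest, sprung 9 mm deep into the hole; positive = pulled up (pin clear of the rail above 0.009, stop 0.018); negative = pressed, stop -0.006 (fully down). Let go, it springs back to 0. Spring 350 N/m: 5 N to pull up 15 mm, 2 N to press fully down. Between holes the pin rides on the rail at 0.009.
- knob_top (a point): Centre of the top of the red knob, a cylinder 24 mm in diameter and 28 mm tall on an upright axis; its top is 98 mm above the bench at rest, underside 70 mm, with a steel boss of 20 mm diameter under it up to 62 mm. It moves with the carriage and the plunger.
- grey_model: Loose all-grey model of the same shape and size as the yellow one; a bystander. Origin at the centre of its underside.
- bowl: Black mixing bowl, 100 mm across, 55 mm high; a bystander. Origin at the centre of its underside.
- jar: White jar with a red cap, 52 mm across, 60 mm high; a bystander. Origin at the centre of its underside.
Things that resemble listed ones, but are neither listed nor needed, are in the scene too. What is shaped like the yellow_model but purple is not meant.

How it is judged (in metres and radians):
On the way, in this order (a step that is already met when the one before it is completed fails the run):
1. the yellow model is seated in the pocket, lever still open (horizontal distance between yellow_model and pocket below 0.005 m and z of yellow_model in the frame of pocket between -0.004 and 0.004 m and angle between the x axis of yellow_model and the x axis of pocket, either way round below 0.15 rad and angle between yellow_model's own z axis and vertical below 0.08 rad and value of joint lever above 0.5 rad), for 0.2 s.
2. the lever is swung shut over the seated model (horizontal distance between yellow_model and pocket below 0.005 m and z of yellow_model in the frame of pocket between -0.004 and 0.004 m and angle between the x axis of yellow_model and the x axis of pocket, either way round below 0.15 rad and angle between yellow_model's own z axis and vertical below 0.08 rad and value of joint lever below 0.12 rad), for 0.2 s.
3. the lock knob is pulled up and the pin leaves the first hole (all of step 2 and value of joint plunger above 0.008 m and value of joint carriage below 0.03 m), for 0.05 s.
At the end, for the whole second after the job is handed in: Fingers hold the knob (over 1 N) at least 3 mm below its rest height; carriage at rest at the next hole (0.050 m within 3.5 mm); model in the pocket (within 5 mm sideways, 4 mm in height, 0.15 rad in heading, tilt under 0.08 rad); lever shut (within 0.12 rad) (all of step 2 and value of joint carriage between 0.0465 and 0.0535 m and value of joint plunger below -0.003 m and contact force between plunger and the fingers above 1 N and velocity of joint carriage between -0.01 and 0.01 m/s); the arm keeps its last pose, push and grip.
It fails at once if the grey model is moved over 20 mm (distance of grey_model from where it was at the start of the episode above 0.02 m).
It fails at once if the black bowl is moved over 20 mm (distance of bowl from where it was at the start of the episode above 0.02 m).
It fails at once if the jar is moved over 20 mm (distance of jar from where it was at the start of the episode above 0.02 m).
It also fails if it takes over 64 s, if anything falls off the work surface, if the arm or the gripper's body presses on something with over 40 N, if the wrist force passes 120 N, or if a joint passes its speed limit or range.

## Working session

There is one attempt and no reset: what is moved stays moved. The work goes in short steps, Python scripts to look and compute and a tool call to move; the robot and the scene stay as the last step left them, time stands still between calls to the robot, and variables do not carry over. Pictures are saved under pics/ and viewed, about 8 in all and at most 12, crops included, and the job is handed in when it is done.

Besides the shell and the picture viewer there is one more tool, called after "Request:" as a command line: name --pt "numbers of a row" for each row, then --argument value for the rest. play_rows: Moves the arm, as the interface text tells. Its arguments: {"type":"object","properties":{"plan":{"type":"array"},"grip_force":{"type":"number"}},"required":["plan"]}

```bash
mkdir -p pics; ls; cat > h.py <<'E'
import numpy as np, cv2
from rig import sense, optics, ctrl
def cap(n,save=None):
    c=optics.capture(n)
    if save: cv2.imwrite(f'pics/{save}.png',c['img'])
    return c
def ray(c,uv):
    K=np.array([[c['fx'],0,c['cx']],[0,c['fy'],c['cy']],[0,0,1.]])
    p=cv2.undistortPoints(np.array(uv,float).reshape(-1,1,2),K,np.array(c['dist'],float)).reshape(-1,2)
    T=np.array(c['world_to_cam']);R=T[:3,:3];t=T[:3,3]
    d=np.c_[p[:,0],-p[:,1],-np.ones(len(p))]@R
    return -R.T@t,d
def plane(c,uv,z):
    o,d=ray(c,uv); return o+d*((z-o[2])/d[:,2])[:,None]
def proj(c,P):
    K=np.array([[c['fx'],0,c['cx']],[0,c['fy'],c['cy']],[0,0,1.]])
    T=np.array(c['world_to_cam']);q=np.atleast_2d(P)@T[:3,:3].T+T[:3,3]
    q=q*[1,-1,-1]
    return cv2.projectPoints(q,np.zeros(3),np.zeros(3),K,np.array(c['dist'],float))[0].reshape(-1,2)
def blobs(c,lo,hi,amin=40):
    h=cv2.cvtColor(c['img'],cv2.COLOR_BGR2HSV); m=cv2.inRange(h,np.array(lo),np.array(hi))
    n,l,s,ce=cv2.connectedComponentsWithStats(m)
    return [(ce[i].round(1),s[i],(l==i).astype(np.uint8)) for i in range(1,n) if s[i][4]>=amin]
E
python3 - <<'E'
from h import *
a=cap('top','top0');b=cap('scene','scene0')
for c in(a,b):
    T=np.array(c['world_to_cam']);print((-T[:3,:3].T@T[:3,3]).round())
s=sense();print(s['ee_rot'],s['grip_width'],s['force'])
E
```

```text
pics
[ 429.   39. 1174.]
[1287. -281. 1070.]
[-5.84311973e-04  9.92271942e-01  1.24080808e-01  6.26099333e-05] 0.9990638577495395 [ 0.96849478  0.68017905 -0.15474197]
```

View pics/top0.png

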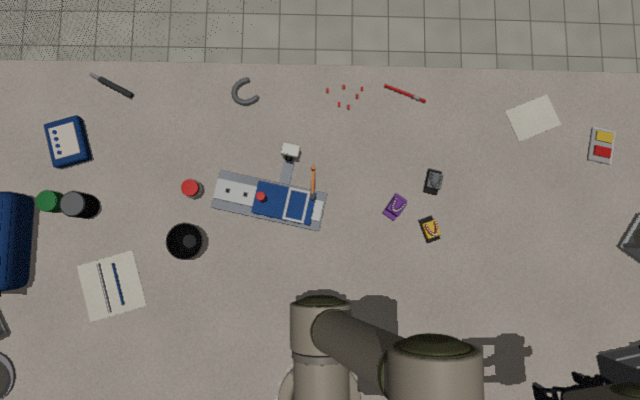

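View pics/scene0.png

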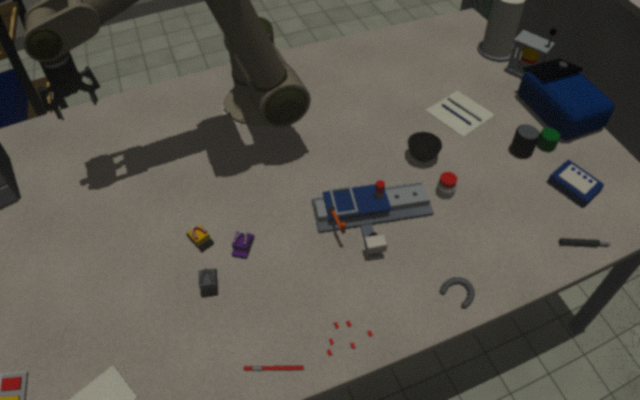

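The top view shows the yellow model at about (430,229), grey at (433,181) and purple at (395,206). The red knob is at (262,197), the open lever's post end at (313,168), the jar at (191,188) and the bowl at (184,241). Next I'll compute positions.

```bash
python3 - <<'E'
from h import *
a=cap('top');b=cap('scene')
def show(name,lo,hi,z,amin,roi_a,roi_b):
    for c,n,r in((a,'top',roi_a),(b,'scene',roi_b)):
        for ce,s,m in blobs(c,lo,hi,amin):
            if r[0]<ce[0]<r[2] and r[1]<ce[1]<r[3]:
                p=plane(c,[ce],z)[0]
                R=cv2.minAreaRect(cv2.findContours(m,0,2)[0][0])
                q=plane(c,cv2.boxPoints(R),z)[:,:2]
                print(name,n,ce,s[4],p.round(1)[:2],'box',q.round().tolist())
show('yellow',(18,90,60),(35,255,255),34,15,(410,205,450,255),(180,220,220,255))
show('knob',(0,130,60),(6,255,255),98,15,(250,185,275,210),(370,175,390,195))
show('orange',(7,120,60),(17,255,255),75,8,(295,150,330,210),(325,200,350,245))
show('blue',(100,120,30),(125,255,255),46,50,(240,170,330,230),(310,180,400,230))
show('bowl',(0,0,0),(180,255,45),55,100,(160,220,210,260),(400,120,445,165))
show('jar',(0,130,60),(6,255,255),60,15,(180,175,205,200),(435,165,460,190))
h=cv2.cvtColor(a['img'],cv2.COLOR_BGR2HSV)
# stand base corners by eye
print(plane(a,[[218,170],[327,190],[321,231],[212,210]],10).round(1))
cv2.imwrite('pics/crop1.png',np.vstack([cv2.resize(a['img'][150:240,205:335],None,fx=5,fy=3.3*1.5,interpolation=2)[:, :]])[:440])
print(h[229,425:436],h[190:200,262])
E
```

```text
yellow top [428.8 228.2] 146 [ 467.9 -295.9] box [[490.0, -277.0], [491.0, -313.0], [441.0, -313.0], [441.0, -277.0]]
yellow top [438.3 232. ] 25 [ 457.8 -322.1] box [[447.0, -315.0], [474.0, -322.0], [472.0, -332.0], [445.0, -325.0]]
yellow scene [200.5 226.1] 19 [ 455.  -293.6] box [[450.0, -301.0], [444.0, -296.0], [461.0, -283.0], [467.0, -287.0]]
yellow scene [198.2 235.8] 170 [ 482.5 -306.2] box [[454.0, -329.0], [475.0, -276.0], [514.0, -286.0], [493.0, -338.0]]
knob top [260.6 196.2] 55 [542.9 161.3] box [[545.0, 175.0], [556.0, 163.0], [541.0, 147.0], [529.0, 159.0]]
knob scene [380.  184.2] 54 [552.9 159.8] box [[539.0, 155.0], [547.0, 174.0], [568.0, 163.0], [560.0, 145.0]]
orange top [312.7 179. ] 79 [593.6  26.3] box [[556.0, 31.0], [631.0, 29.0], [631.0, 21.0], [556.0, 23.0]]
orange scene [338.1 220.4] 106 [601.2  24.1] box [[574.0, 5.0], [565.0, 25.0], [621.0, 38.0], [630.0, 19.0]]
blue top [270.7 199.9] 870 [538.7 139.5] box [[506.0, 192.0], [592.0, 174.0], [574.0, 93.0], [489.0, 111.0]]
blue top [295.9 204.9] 401 [526.   70.7] box [[495.0, 98.0], [566.0, 83.0], [557.
[... 660 characters left out ...]
], [479.0, 289.0]]
jar top [189.5 187.4] 232 [567.9 357.1] box [[590.0, 381.0], [591.0, 335.0], [548.0, 333.0], [547.0, 379.0]]
jar scene [448.2 178.5] 183 [576.6 354.5] box [[574.0, 325.0], [542.0, 362.0], [580.0, 385.0], [610.0, 347.0]]
[[ 6.248e+02  2.932e+02  1.000e+01]
 [ 5.726e+02 -1.520e+01  1.000e+01]
 [ 4.570e+02  4.000e-01  1.000e+01]
 [ 5.114e+02  3.059e+02  1.000e+01]]
[[ 20 170 123]
 [  9 166 120]
 [  0  91 138]
 [  2 118 149]
 [ 15 138 151]
 [ 23 153 165]
 [ 24 159 176]
 [ 24 157 177]
 [ 24 159 173]
 [ 22 178 129]
 [  5 196 121]] [[107 169 115]
 [125 100 102]
 [175 144 149]
 [  1 162 172]
 [  2 164 176]
 [  1 158 176]
 [  1 155 176]
 [  1 156 176]
 [  1 162 173]
 [  1 174 136]]
```

View pics/crop1.png

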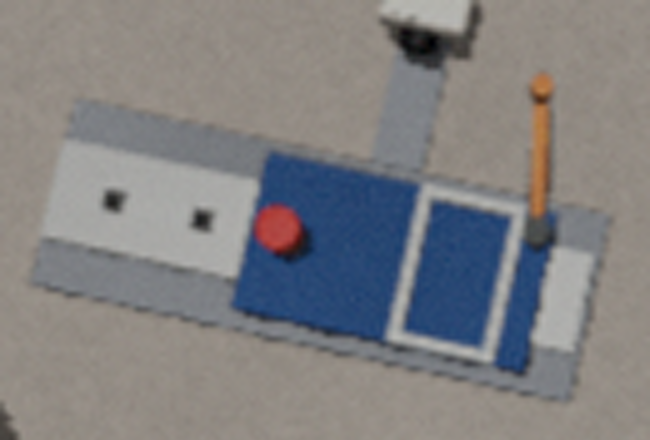

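The crop shows the empty pocket, with the lever open to the upper right and its post at about (541,88), and the knob at (278,230). The stand is turned about -11°. I'll move above the yellow model and look with the wrist camera.

Request:
play_rows --pt "32 20 6 0 0 0 1" --pt "34 21 6 0 0 0 1" --pt "34 21 6 0 0 0 1" --pt "34 21 6 0 0 0 1" --pt "34 21 6 0 0 0 1"

```text
time_s: 0.62
eef_pos: [296.5, -402.7, 227.8]
ee_rot: [-0.003, 0.993, 0.118, -0.001]
force: [0.7, -1.5, -0.2]
grip_width: 0.997
```

Request:
play_rows --pt "34 21 6 0 0 0 1" --pt "34 21 6 0 0 0 1" --pt "34 21 6 0 0 0 1" --pt "30 21 6 0 0 0 1" --pt "0 0 0 0 0 0 1"

```text
time_s: 1.03
eef_pos: [437.0, -310.1, 253.5]
ee_rot: [-0.003, 0.993, 0.121, 0.0]
force: [-0.3, 0.1, -0.5]
grip_width: 1.001
```

```bash
python3 - <<'E'
from h import *
c=cap('wrist','w1');s=sense();print(s['eef_pos'],s['ee_rot'],s['time_s'])
T=np.array(c['world_to_cam']);print((-T[:3,:3].T@T[:3,3]).round(),T[:3,:3].round(2).tolist())
print(proj(c,[[465,-300,34]]))
E
```

```text
[ 435.13147528 -311.51806926  252.85329206] [-2.55135954e-03  9.92750704e-01  1.20163731e-01 -4.56635910e-04] 1.0833
[ 510. -292.  428.] [[0.24, -0.97, -0.01], [0.93, 0.23, -0.3], [0.29, 0.07, 0.96]]
[[318.07819386 144.77882913]]
```

View pics/w1.png

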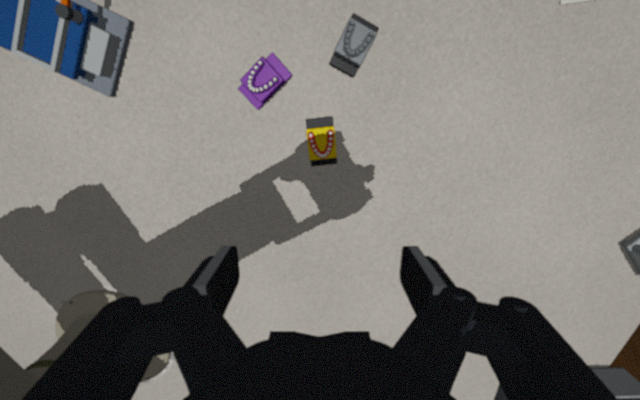

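The wrist view shows the yellow model at (321,141), its plate running from about (319,118) to (323,163), almost aligned with the jaws. The grey model is at (354,45) and the purple one at (265,80).

```bash
cat >> h.py <<'E'
def yellow(c,save=None):
    h=cv2.cvtColor(c['img'],cv2.COLOR_BGR2HSV)
    ym=[b for b in blobs(c,(20,120,90),(33,255,255),60)]
    ce,s,m=max(ym,key=lambda b:b[1][4])
    m=cv2.morphologyEx(m,cv2.MORPH_CLOSE,np.ones((15,15)))
    cn=np.vstack([k for k in cv2.findContours(m,0,2)[0]]).reshape(-1,2)
    w=plane(c,cn,34)[:,:2].astype(np.float32)
    r=cv2.minAreaRect(w); return r,cv2.boxPoints(r)
E
python3 - <<'E'
from h import *
c=cap('wrist')
r,b=yellow(c);print(r,b.round(1).tolist())
# plate ends, dark
g=c['img'].max(2)
x0,y0=290,105
roi=g[y0:y0+70,x0:x0+65]
m=((roi<62)).astype(np.uint8)
n,l,s,ce=cv2.connectedComponentsWithStats(m)
for i in range(1,n):
    if s[i][4]>25: print(s[i],ce[i]+[x0,y0], plane(c,[ce[i]+[x0,y0]],12)[0].round(1))
print(g[112:172:3,321])
E
```

```text
((469.4752502441406, -303.67608642578125), (43.809547424316406, 38.0871696472168), 20.797470092773438) [[442.20001220703125, -293.70001220703125], [455.79998779296875, -329.29998779296875], [496.70001220703125, -313.70001220703125], [483.20001220703125, -278.1000061035156]]
[ 20  51  27   9 165] [322.84848485 160.0969697 ] [ 439.9 -314.2   12. ]
[171 129  68  69  78 195 199 123 101 104 106 101  97  94  99  61  21  50
  88  88]
```

Request:
play_rows --pt "17 4 -35 0 0 0.06 1" --pt "17 4 -35 0 0 0.06 1" --pt "0 0 -35 0 0 0 1" --pt "0 0 -20 0 0 0 1" --pt "0 0 0 0 0 0 1"

```text
time_s: 1.55
eef_pos: [464.2, -308.6, 123.2]
ee_rot: [-0.001, 0.984, 0.178, -0.001]
force: [0.1, 0.2, 0.2]
grip_width: 0.997
```

```bash
python3 - <<'E'
from h import *
c=cap('wrist','w2')
r,b=yellow(c);print(r,b.round(1).tolist());s=sense();print(s['eef_pos'],2*np.arctan2(s['ee_rot'][2],s['ee_rot'][1]),s['ee_rot'])
E
```

```text
((469.82232666015625, -303.2247009277344), (44.66960906982422, 38.942466735839844), 20.03083038330078) [[442.20001220703125, -292.6000061035156], [455.5, -329.20001220703125], [497.5, -313.8999938964844], [484.1000061035156, -277.29998779296875]]
[ 464.55935121 -309.23679941  125.01953142] 0.3579275389245133 [-5.56547159e-05  9.84028657e-01  1.78009984e-01 -2.09873556e-04]
```

Request:
play_rows --pt "5 6 -30 0 0 0 1" --pt "0 0 -35 0 0 0 1" --pt "0 0 -25 0 0 0 1" --pt "0 0 -15 0 0 0 1" --pt "0 0 0 0 0 0 1"

```text
time_s: 2.02
eef_pos: [469.9, -310.8, 25.9]
ee_rot: [0.006, 0.985, 0.174, 0.004]
force: [-0.4, 0.6, 0.2]
grip_width: 1.0
```

```bash
python3 - <<'E'
from h import *
s=sense();print(s['eef_pos'],s['ee_rot'],s['force'])
E
```

```text
[ 469.88477087 -310.79013148   25.86118208] [0.00641318 0.98464101 0.17443253 0.0037729 ] [-0.43226083  0.5987604   0.18285368]
```

```bash
cat >> h.py <<'E'
from scipy.spatial.transform import Rotation as Ro
def rem(p,yaw):
    s=sense();q=np.array(s['ee_rot']);R=Ro.from_quat([q[1],q[2],q[3],q[0]])
    G=Ro.from_euler('z',yaw)*Ro.from_euler('x',np.pi)
    print('t',s['time_s'],'pos',np.round(s['eef_pos'],1),'rem',(np.array(p)-s['eef_pos']).round(1),'rot',(G*R.inv()).as_rotvec().round(3),'F',np.round(s['force'],1),'w',round(s['grip_width'],3))
E
python3 -c "
from h import *
rem([470,-303.2,5],.355)"
```

```text
t 2.0167 pos [ 469.9 -310.8   25.9] rem [  0.1   7.6 -20.9] rot [0.011 0.01  0.004] F [-0.4  0.6  0.2] w 1.0
```

Request:
play_rows --pt "0 7.6 0 0.011 0.01 0.004 1" --pt "0 0 0 0 0 0 1" --pt "0 0 -10 0 0 0 1" --pt "0 0 -10 0 0 0 1" --pt "0 0 0 0 0 0 1"

```text
time_s: 2.43
eef_pos: [471.9, -307.0, 12.0]
ee_rot: [0.004, 0.984, 0.175, 0.003]
force: [0.4, 0.9, -0.6]
grip_width: 1.006
```

```bash
python3 -c "
from h import *
rem([470,-303.2,5],.355)"
```

```text
t 2.4333 pos [ 471.9 -307.    12. ] rem [-1.9  3.8 -7. ] rot [0.007 0.007 0.002] F [ 0.4  0.9 -0.6] w 1.006
```

Request:
play_rows --pt "-2 5 -6 0.007 0.007 0 1" --pt "0 0 0 0 0 0 1" --pt "0 0 0 0 0 0 1"

```text
time_s: 2.68
eef_pos: [469.8, -301.6, 5.6]
ee_rot: [-0.0, 0.985, 0.175, -0.0]
force: [0.2, 1.6, 0.1]
grip_width: 1.004
```

```bash
python3 -c "
from h import *
rem([470,-303.2,5],.355)"
```

```text
t 2.6833 pos [ 469.8 -301.6    5.6] rem [ 0.2 -1.6 -0.6] rot [-0.    -0.001  0.002] F [0.2 1.6 0.1] w 1.004
```

Good. Close.

Request:
play_rows --pt "0 -1 0 0 0 0 0.5" --pt "0 0 0 0 0 0 0" --pt "0 0 0 0 0 0 -0.5" --pt "0 0 0 0 0 0 -1" --pt "0 0 0 0 0 0 -1" --grip_force 40

```text
time_s: 3.1
eef_pos: [470.0, -302.8, 6.3]
ee_rot: [0.0, 0.984, 0.176, -0.0]
force: [-10.5, 3.3, 31.5]
grip_width: 0.303
```

Request:
play_rows --pt "0 0 0 0 0 0 -1" --pt "0 0 0 0 0 0 -1" --pt "0 0 10 0 0 0 -1" --pt "0 0 25 0 0 0 -1" --pt "0 0 0 0 0 0 -1"

```text
time_s: 3.52
eef_pos: [471.4, -304.3, 46.9]
ee_rot: [0.002, 0.984, 0.176, 0.001]
force: [0.9, -0.1, 1.2]
grip_width: 0.004
```

```bash
python3 -c "
from h import *
rem([470,-303.2,200],.355)
c=cap('wrist','w3');cv2.imwrite('pics/w3c.png',c['img'][100:400,120:520])"
```

```text
t 3.5167 pos [ 471.4 -304.3   46.9] rem [ -1.4   1.1 153.1] rot [0.004 0.003 0.002] F [ 0.9 -0.1  1.2] w 0.004
```

View pics/w3c.png

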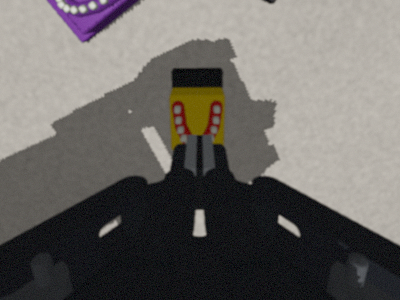

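Missed: the crop shows the model still on the bench, plate end at (197,77), with the shut fingers above its lower part. I'll back up and re-measure.

Request:
play_rows --pt "-10 0 40 0 0 0 1" --pt "-30 -5 40 0 0 0 1" --pt "-20 -5 40 0 0 0 1" --pt "0 0 0 0 0 0 1" --pt "0 0 0 0 0 0 1"

```text
time_s: 3.98
eef_pos: [411.7, -310.8, 157.7]
ee_rot: [-0.002, 0.984, 0.176, -0.002]
force: [-0.3, 0.3, -1.0]
grip_width: 0.711
```

```bash
python3 - <<'E'
from h import *
rem([470,-303.2,200],.355)
c=cap('wrist','w4')
r,b=yellow(c);print(r,b.round(1).tolist())
e=cap('top');b2=cap('scene')
for k in(e,b2): r,b=yellow(k);print(r)
x,y=proj(c,[[470,-303,30]])[0].astype(int);print(x,y)
cv2.imwrite('pics/w4c.png',cv2.resize(c['img'][max(0,y-60):y+60,x-80:x+80],None,fx=5,fy=5))
E
```

```text
t 3.9833 pos [ 411.7 -310.8  157.7] rem [58.3  7.6 42.3] rot [-0.004 -0.005  0.001] F [-0.3  0.3 -1. ] w 0.711
((468.7090759277344, -303.0399169921875), (43.032981872558594, 38.19281005859375), 20.04132843017578) [[442.0, -292.5], [455.0, -328.3999938964844], [495.5, -313.6000061035156], [482.3999938964844, -277.70001220703125]]
((737.26025390625, -808.5223388671875), (48.537410736083984, 28.66692352294922), 78.29742431640625)
((480.294921875, -302.5397644042969), (27.719791412353516, 38.55983352661133), 19.88262176513672)
332 127
```

View pics/w4c.png

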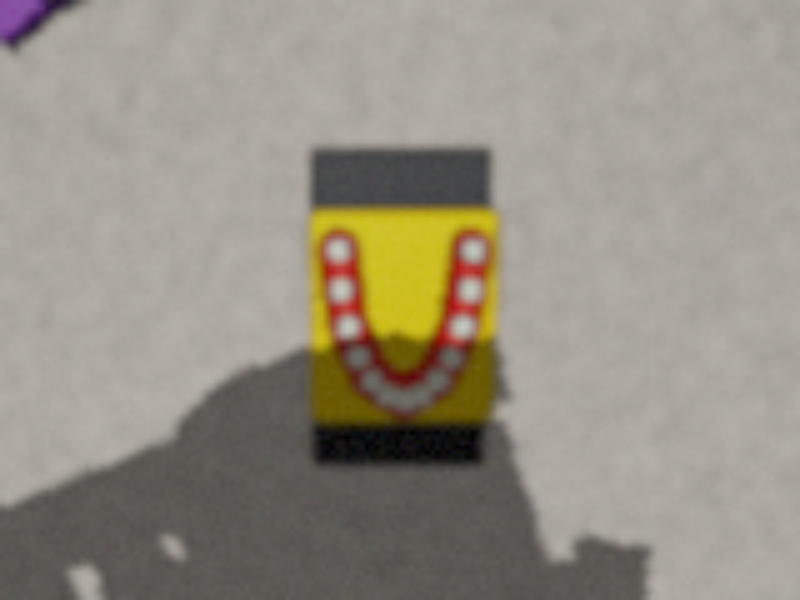

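```bash
python3 - <<'E'
from h import *
c=cap('wrist');s=sense();p=np.array(s['eef_pos']);q=s['ee_rot'];R=Ro.from_quat([q[1],q[2],q[3],q[0]]).as_matrix()
for d in((0,0,0),(0,0,-19),(0,30,-13),(0,-30,-13)): print(d,proj(c,[p+R@np.array(d)]).round(1))
g=cv2.imread('pics/w3.png');print('fx',c['fx'],c['cx'],c['cy'],c['dist'])
top=cap('top');sc=cap('scene','sc4');print('top',proj(top,[p]),'scene',proj(sc,[p]))
x,y=proj(sc,[p])[0].astype(int);cv2.imwrite('pics/sc4c.png',np.hstack([cv2.resize(sc['img'][y-40:y+60,x-65:x+65],None,fx=4,fy=4),g[180:280,280:360].repeat(4,0).repeat(3,1)]))
E
```

```text
(0, 0, 0) [[319.5 226.7]]
(0, 0, -19) [[319.6 239.1]]
(0, 30, -13) [[366.8 234.9]]
(0, -30, -13) [[272.3 234.8]]
fx 278.21254053662784 319.1635301883162 196.4503667265619 [-0.0288872  0.         0.         0.         0.       ]
top [[449.2946437  249.53162979]] scene [[179.91493329 184.93067366]]
```

View pics/sc4c.png

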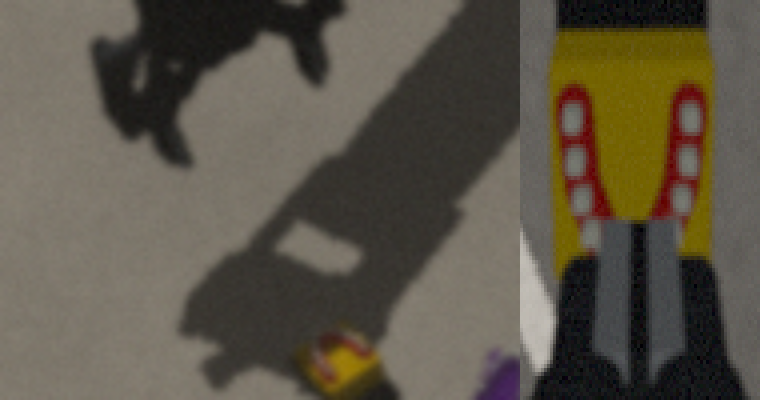

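```bash
python3 - <<'E'
from h import *
c=cap('wrist');sc=cap('scene');s=sense();p=np.array(s['eef_pos']);q=s['ee_rot'];R=Ro.from_quat([q[1],q[2],q[3],q[0]]).as_matrix();print(p,s['grip_width'])
g=c['img'].max(2)
for x in range(230,275,4): 
    col=g[190:300,x]; print(x,190+int(np.argmax(col<60)) if (col<60).any() else None,end='; ')
print()
for n in('w1','w3'):
    g=cv2.imread(f'pics/{n}.png').max(2)
    print(n,[(x,190+int(np.argmax(g[190:300,x]<60))) for x in range(226,330,4) if (g[190:300,x]<60).any()])
# tips in scene: world-ray vs tool frame y-z plane (x_tool=0)
o,d=ray(sc,[[159.5,184.5],[194.5,164.5]])
a=(o-p)@R; b=d@R
for k in b:
    t=-a[0]/k[0]; print('scene tip tool-frame',(a+t*k).round(1))
T=np.array(c['world_to_cam']);print('cam in tool',((-T[:3,:3].T@T[:3,3]-p)@R).round(1))
E
```

```text
[ 412.25401072 -310.1773886   156.12586664] 0.9989673628012
230 246; 234 246; 238 261; 242 None; 246 None; 250 None; 254 None; 258 None; 262 None; 266 None; 270 None; 274 None; 
w1 [(226, 251), (230, 246), (234, 246), (238, 258)]
w3 [(226, 288), (230, 286), (234, 283), (238, 281), (242, 279), (246, 277), (250, 276), (254, 276), (258, 276), (262, 277), (266, 280), (270, 284), (274, 283), (278, 282), (282, 280), (286, 274), (290, 271), (294, 248), (298, 245), (302, 244), (306, 245), (310, 270), (314, 274), (318, 236), (322, 236), (326, 272)]
scene tip tool-frame [  0.   46.2 -38.6]
scene tip tool-frame [  0.  -51.1 -34. ]
cam in tool [  75.7   -0.5 -173.6]
```

```bash
python3 - <<'E'
from h import *
c=cap('wrist');sc=cap('scene');s=sense();p=np.array(s['eef_pos']);q=s['ee_rot'];R=Ro.from_quat([q[1],q[2],q[3],q[0]]).as_matrix()
for u,v in(([234,246],[194.5,164.5]),([405,246],[159.5,184.5])):
    o1,d1=ray(c,[u]);o2,d2=ray(sc,[v]);A=np.c_[d1[0],-d2[0]]
    t=np.linalg.lstsq(A,o2-o1,rcond=None)[0];x1=o1+t[0]*d1[0];x2=o2+t[1]*d2[0]
    print(((x1-p)@R).round(1),((x2-p)@R).round(1))
rem([469.3,-303.1,90],.352)
E
```

```text
[  6.4 -46.2 -39.8] [  6.5 -48.8 -40.7]
[  6.8  45.2 -40.4] [  4.1  47.1 -42.5]
t 4.4833 pos [ 412.2 -310.4  156.5] rem [ 57.1   7.3 -66.5] rot [-0.005 -0.007 -0.003] F [-1.2  0.1 -0.2] w 0.999
```

The fingertips sit about 25 mm farther back than the nominal TCP, so the first grasp closed on top of the block. I'll go lower.

Request:
play_rows --pt "28 3 -20 0 -0.003 0 1" --pt "28 3 -30 0 0 0 1" --pt "0 0 -20 0 0 0 1" --pt "0 0 0 0 0 0 1" --pt "0 0 0 0 0 0 1"

```text
time_s: 4.9
eef_pos: [471.0, -304.5, 84.5]
ee_rot: [-0.002, 0.984, 0.176, -0.001]
force: [-0.6, -0.1, 1.2]
grip_width: 0.998
```

```bash
python3 -c "
from h import *
rem([469.3,-303.1,50],.352)"
```

```text
t 4.9 pos [ 471.  -304.5   84.5] rem [ -1.7   1.4 -34.5] rot [-0.003 -0.002 -0.003] F [-0.6 -0.1  1.2] w 0.998
```

Request:
play_rows --pt "-2 1 -30 0 0 0 1" --pt "0 0 -30 0 0 0 1" --pt "0 0 -20 0 0 0 1" --pt "0 0 -10 0 0 0 1" --pt "0 0 0 0 0 0 1"

```text
time_s: 5.32
eef_pos: [470.1, -306.6, -1.4]
ee_rot: [0.003, 0.984, 0.176, 0.002]
force: [0.7, 0.8, 0.2]
grip_width: 0.998
```

```bash
python3 -c "
from h import *
rem([469.3,-303.1,-20],.352)"
```

```text
t 5.3167 pos [ 470.1 -306.6   -1.4] rem [ -0.8   3.5 -18.6] rot [ 0.005  0.005 -0.001] F [0.7 0.8 0.2] w 0.998
```

Request:
play_rows --pt "-1 3.5 -9 0.005 0.005 0 1" --pt "0 0 -6 0 0 0 1" --pt "0 0 0 0 0 0 1"

```text
time_s: 5.57
eef_pos: [470.2, -304.7, -13.6]
ee_rot: [0.002, 0.984, 0.175, 0.002]
force: [0.7, -0.7, -0.5]
grip_width: 0.997
```

```bash
python3 -c "
from h import *
rem([469.3,-303.1,-20],.352)"
```

```text
t 5.5667 pos [ 470.2 -304.7  -13.6] rem [-0.9  1.6 -6.4] rot [ 0.003  0.004 -0.001] F [ 0.7 -0.7 -0.5] w 0.997
```

Request:
play_rows --pt "-1 1.6 -6 0.003 0.004 0 1" --pt "0 0 0 0 0 0 0.3" --pt "0 0 0 0 0 0 0.15" --pt "0 0 0 0 0 0 0.1" --pt "0 0 0 0 0 0 0.1"

```text
time_s: 5.98
eef_pos: [470.3, -303.9, -17.8]
ee_rot: [0.001, 0.984, 0.176, 0.001]
force: [1.0, 0.2, 0.0]
grip_width: 0.551
```

Request:
play_rows --pt "0 0 0 0 0 0 -0.2" --pt "0 0 0 0 0 0 -0.4" --pt "0 0 0 0 0 0 -0.6" --pt "0 0 0 0 0 0 -0.6" --grip_force 40

```text
time_s: 6.32
eef_pos: [470.3, -304.0, -17.5]
ee_rot: [0.002, 0.984, 0.176, 0.001]
force: [-0.8, -0.3, -1.4]
grip_width: 0.462
```

```bash
python3 -c "
from h import *
rem([469.3,-303.1,-20],.352)"
```

```text
t 6.3167 pos [ 470.3 -304.   -17.5] rem [-1.   0.9 -2.5] rot [ 0.003  0.002 -0.001] F [-0.8 -0.3 -1.4] w 0.462
```

Gripped: width 0.462 is about 39 mm. Lifting and carrying over, with the yaw turn.

Request:
play_rows --pt "0 0 15 0 0 0 -0.6" --pt "0 0 35 0 0 0 -0.6" --pt "0 0 35 0 0 0 -0.6" --pt "0 20 35 0 0 -0.09 -0.6" --pt "0 30 35 0 0 -0.09 -0.6"

```text
time_s: 6.73
eef_pos: [465.4, -254.8, 131.5]
ee_rot: [-0.005, 0.997, 0.082, -0.004]
force: [1.4, 0.3, -0.8]
grip_width: 0.459
```

Request:
play_rows --pt "2 32 30 0 0 -0.09 -0.6" --pt "2 32 10 0 0 -0.09 -0.6" --pt "2 32 0 0 0 -0.09 -0.6" --pt "2 32 0 0 0 -0.09 -0.6" --pt "2 32 0 0 0 -0.03 -0.6"

```text
time_s: 7.15
eef_pos: [476.2, -93.1, 179.1]
ee_rot: [-0.002, 0.992, -0.126, 0.003]
force: [0.9, 0.1, -1.7]
grip_width: 0.46
```

Request:
play_rows --pt "2 34 0 0 0 0 -0.6" --pt "2 34 0 0 0 0 -0.6" --pt "2 34 0 0 0 0 -0.6" --pt "0 20 0 0 0 0 -0.6" --pt "0 0 0 0 0 0 -0.6"

```text
time_s: 7.57
eef_pos: [480.2, 39.8, 179.2]
ee_rot: [-0.003, 0.992, -0.126, 0.003]
force: [0.4, 0.9, -1.8]
grip_width: 0.455
```

```bash
python3 -c "
from h import *
rem([526.5,70.7,150],-.208)
c=cap('wrist','w5')
for n,k in(('top',cap('top')),('w',c)):
  for ce,s,m in blobs(k,(100,120,30),(125,255,255),50): print(n,ce,s[4],plane(k,[ce],46)[0].round(1))
  for ce,s,m in blobs(k,(0,130,60),(6,255,255),30): print(n,'red',ce,s[4],plane(k,[ce],98)[0].round(1))
"
```

```text
t 7.5667 pos [480.2  39.8 179.2] rem [ 46.3  30.9 -29.2] rot [-0.005  0.006  0.044] F [ 0.4  0.9 -1.8] w 0.455
top [ 70.9 143.1] 810 [687.7 693.2  46. ]
top [262.9 197.7] 388 [544.4 160.8  46. ]
top [ 14.  239.2] 2696 [422.1 828.9  46. ]
top [117.4 283.2] 55 [309.7 542.5  46. ]
top red [398.7  90.7] 82 [ 833.4 -201.2   98. ]
top red [601.9 151. ] 154 [ 679.3 -752.4   98. ]
top red [189.4 187.2] 230 [563.7 346.6  98. ]
top red [260.5 196.1] 53 [543.2 161.5  98. ]
w [320.4 107.2] 51 [557.   20.1  46. ]
w [218.7 147.4] 5344 [544.1 139.2  46. ]
w [281.6 145.9] 2700 [528.3  71.3  46. ]
w [317.4 153.6] 866 [510.3  35.4  46. ]
w [ 43. 349.] 281 [334.7 497.6  46. ]
w red [178.6 157. ] 592 [546.6 158.8  98. ]
w red [ 30.5 175.1] 1432 [567.7 309.5  98. ]
w red [319. 272.] 915 [396.9  62.2  98. ]
```

View pics/w5.png

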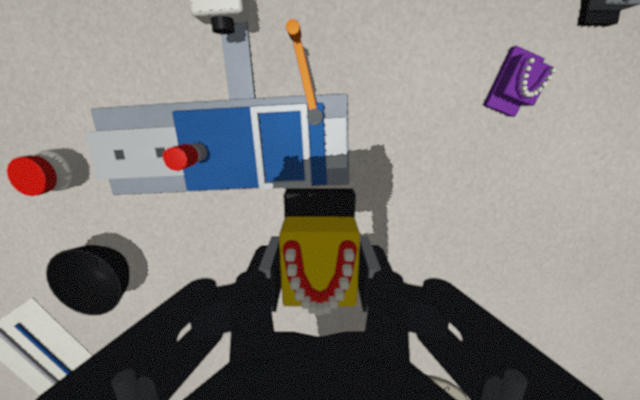

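The model sits squarely in the grip. The pocket frame spans (252–308, 103–188), the knob is at (180,157), the lever post at (293,28) and its pivot at (315,115). I'll refine the pocket pose and the model-in-hand pose.

```bash
cat >> h.py <<'E'
def blue(c,z=46):
    out=[]
    for ce,s,m in sorted(blobs(c,(100,120,30),(125,255,255),300),key=lambda b:-b[1][4])[:3]:
        cn=cv2.findContours(m,0,2)[0]; cn=max(cn,key=len).reshape(-1,2)
        r=cv2.minAreaRect(plane(c,cn,z)[:,:2].astype(np.float32)); out.append((ce,np.round(r[0],1),np.round(r[1],1),round(r[2],1)))
    return out
E
python3 - <<'E'
from h import *
c=cap('wrist');s=sense();p=np.array(s['eef_pos'])
for b in blue(c): print(b)
print(plane(c,[[282,106],[308,103],[252,108],[308,185],[262,189]],54).round(1))
h=cv2.cvtColor(c['img'],cv2.COLOR_BGR2HSV)
m=cv2.inRange(h,np.array((18,120,50)),np.array((35,255,255)))
m=cv2.morphologyEx(m,cv2.MORPH_CLOSE,np.ones((25,25)))
ys,xs=np.where(m[200:310,260:370]);print('yellow box',xs.min()+260,xs.max()+260,ys.min()+200,ys.max()+200)
for r in(222,225,230,235):
    x=np.where(m[r,260:370])[0]+260;print(r,x.min(),x.max(),plane(c,[[x.min(),r],[x.max(),r]],p[2]+51.5).round(1).tolist())
q=s['ee_rot'];R=Ro.from_quat([q[1],q[2],q[3],q[0]]).as_matrix()
t=plane(c,[[281,220],[357,220]],p[2]+17.5+34);print('block front corners in tool',((t-p)@R).round(1).tolist())
rem([528,71,100],-.208)
E
```

```text
(array([216.3, 148.6]), array([542., 143.]), array([82.9, 87.7]), 78.3)
(array([279.1, 147. ]), array([526.4,  71.7]), array([44.1, 74.5]), 78.5)
(array([314.9, 154.5]), array([510.8,  35.3]), array([16.1, 70.4]), 78.6)
[[568.2  55.   54. ]
 [564.3  28.3  54. ]
 [574.2  85.6  54. ]
 [480.6  51.   54. ]
 [488.9 102.   54. ]]
yellow box 279 360 216 306
222 284 354 [[508.3, 47.3, 230.7], [500.0, 15.0, 230.7]]
225 283 355 [[506.9, 48.2, 230.7], [498.4, 14.9, 230.7]]
230 281 357 [[504.7, 49.8, 230.7], [495.6, 14.5, 230.7]]
235 280 359 [[502.3, 51.1, 230.7], [492.8, 14.1, 230.7]]
block front corners in tool [[25.2, -19.3, -51.3], [25.4, 16.7, -51.4]]
t 7.7167 pos [480.7  36.2 179.2] rem [ 47.3  34.8 -79.2] rot [-0.004  0.007  0.047] F [-0.6  0.1 -1.6] w 0.458
```

```bash
python3 - <<'E'
from h import *
c=cap('wrist');s=sense();p=np.array(s['eef_pos']);q=s['ee_rot'];R=Ro.from_quat([q[1],q[2],q[3],q[0]]).as_matrix()
h=cv2.cvtColor(c['img'],cv2.COLOR_BGR2HSV)
for x in(300,320,340): print(x,[tuple(int(v) for v in h[y,x]) for y in range(208,244,3)])
for y in(216,217,218): print(y,((plane(c,[[284,y],[354,y]],p[2]+29.5)-p)@R).round(1).tolist())
for y in(236,238,240): print(y,((plane(c,[[280,y],[359,y]],p[2]+51.5)-p)@R).round(1).tolist())
print(proj(c,[p+R@np.array(d) for d in((22-.6,0,-29.5),(22-.6,0,-51.5),(35-.6,0,-17.5),(35-.6,0,-29.5))]))
E
```

```text
300 [(108, 85, 15), (135, 102, 20), (75, 39, 13), (25, 255, 90), (25, 255, 103), (26, 222, 101), (26, 255, 99), (25, 247, 99), (25, 255, 114), (26, 237, 115), (26, 234, 119), (26, 253, 118)]
320 [(48, 67, 19), (0, 47, 27), (164, 255, 13), (25, 241, 92), (26, 255, 100), (26, 245, 101), (25, 255, 102), (25, 255, 99), (25, 255, 111), (25, 255, 117), (26, 231, 118), (26, 255, 115)]
340 [(75, 150, 17), (85, 73, 21), (110, 85, 18), (25, 255, 79), (25, 245, 101), (26, 255, 98), (26, 255, 101), (25, 255, 101), (26, 248, 112), (26, 255, 115), (26, 251, 118), (25, 255, 112)]
216 [[18.9, -20.4, -29.3], [19.0, 18.6, -29.5]]
217 [[18.3, -20.4, -29.3], [18.4, 18.6, -29.5]]
218 [[17.7, -20.4, -29.3], [17.8, 18.6, -29.5]]
236 [[17.1, -19.7, -51.3], [17.3, 18.4, -51.5]]
238 [[16.0, -19.8, -51.3], [16.2, 18.5, -51.5]]
240 [[14.9, -19.8, -51.3], [15.1, 18.5, -51.5]]
[[320.61285125 211.93878329]
 [320.83417435 228.02257182]
 [320.59868643 183.70449101]
 [320.70481701 189.32264547]]
```

Request:
play_rows --pt "25 18 -25 -0.004 0.007 0.03 -0.6" --pt "22 15 -25 0 0 0.024 -0.6" --pt "0 0 -30 0 0 0 -0.6" --pt "0 0 -15 0 0 0 -0.6" --pt "0 0 0 0 0 0 -0.6"

```text
time_s: 8.18
eef_pos: [531.8, 63.2, 82.1]
ee_rot: [0.001, 0.995, -0.104, 0.003]
force: [-0.5, -0.0, -0.9]
grip_width: 0.462
```

```bash
python3 - <<'E'
from h import *
rem([527.9,69.7,50],-.2007)
E
```

```text
t 8.1833 pos [531.8  63.2  82.1] rem [ -3.9   6.5 -32.1] rot [0.002 0.006 0.009] F [-0.5 -0.  -0.9] w 0.462
```

Request:
play_rows --pt "-3 6 -12 0.002 0.006 0.009 -0.6" --pt "0 0 -12 0 0 0 -0.6" --pt "0 0 0 0 0 0 -0.6"

```text
time_s: 8.43
eef_pos: [529.1, 67.1, 57.6]
ee_rot: [0.0, 0.995, -0.101, -0.0]
force: [0.5, 0.5, -2.5]
grip_width: 0.46
```

```bash
python3 - <<'E'
from h import *
rem([527.9,69.7,42],-.2007)
c=cap('wrist','w6');cv2.imwrite('pics/w6c.png',cv2.resize(c['img'][90:310,200:430],None,fx=2.6,fy=2.6))
E
```

```text
t 8.4333 pos [529.1  67.1  57.6] rem [ -1.2   2.6 -15.6] rot [ 0.    -0.     0.003] F [ 0.5  0.5 -2.5] w 0.46
```

View pics/w6c.png

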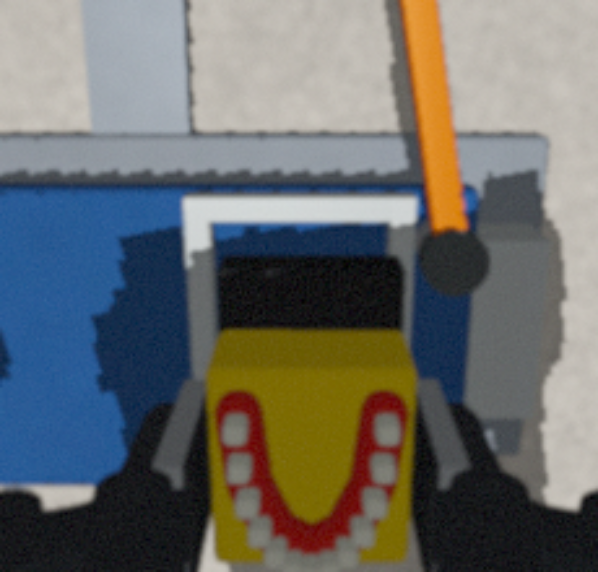

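The crop shows the plate's front edge at y≈258 (x 218–402). The pocket's inner front corners are at about (216,222) and (388,222) on the wall tops.

```bash
python3 - <<'E'
from h import *
c=cap('wrist');f=lambda L:[[200+x/2.6,90+y/2.6] for x,y in L]
th=-.2;U=np.array([[np.cos(th),np.sin(th)],[-np.sin(th),np.cos(th)]])
P=np.array([526.6,71])
m=plane(c,f([(218,258),(402,258)]),75.1)[:,:2]; w=plane(c,f([(215,223),(388,223)]),54)[:,:2]; wo=plane(c,f([(183,196),(418,196)]),54)[:,:2]
mt=plane(c,f([(211,332),(410,332)]),57.6+29.5)[:,:2]
for n,a in(('model front bottom (35,+-20)',m),('block bottom (22,+-20)',mt),('wall inner (38,+-23)',w),('wall outer (44,+-29)',wo)): print(n,((a-P)@U.T).round(1).tolist())
rem([527.9,69.7,42],-.2007)
E
```

```text
model front bottom (35,+-20) [[34.7, 17.9], [34.6, -23.8]]
block bottom (22,+-20) [[21.5, 18.5], [21.4, -24.5]]
wall inner (38,+-23) [[38.0, 21.1], [37.9, -22.7]]
wall outer (44,+-29) [[44.9, 28.8], [44.8, -30.0]]
t 8.5333 pos [530.2  67.2  59.5] rem [ -2.3   2.5 -17.5] rot [0.001 0.003 0.002] F [ 0.2  0.2 -1.5] w 0.461
```

Request:
play_rows --pt "0.3 2 -8 0 0.002 0.002 -0.6" --pt "0 0 -6 0 0 0 -0.6" --pt "0 0 0 0 0 0 -0.6"

```text
time_s: 8.78
eef_pos: [531.9, 68.9, 47.0]
ee_rot: [0.0, 0.995, -0.101, 0.003]
force: [0.4, -0.6, -1.6]
grip_width: 0.457
```

```bash
python3 - <<'E'
from h import *
rem([530.5,69.3,42],-.2007)
E
```

```text
t 8.7833 pos [531.9  68.9  47. ] rem [-1.4  0.4 -5. ] rot [0.001 0.006 0.001] F [ 0.4 -0.6 -1.6] w 0.457
```

Request:
play_rows --pt "-1.4 0.4 -6 0 0.005 0.001 -0.6" --pt "-0.5 0 -5 0 0 0 -0.6" --pt "0 0 -3 0 0 0 -0.6" --pt "0 0 0 0 0 0 -0.6"

```text
time_s: 9.12
eef_pos: [530.0, 69.4, 32.0]
ee_rot: [0.0, 0.995, -0.1, 0.0]
force: [-0.7, -0.2, -1.3]
grip_width: 0.46
```

```bash
python3 - <<'E'
from h import *
rem([530.5,69.3,28.5],-.2007)
E
```

```text
t 9.1167 pos [530.   69.4  32. ] rem [ 0.5 -0.1 -3.5] rot [ 0.001  0.001 -0.001] F [-0.7 -0.2 -1.3] w 0.46
```

No contact force below the wall tops, so it is inside the pocket. Seating and releasing.

Request:
play_rows --pt "0 0 -3 0 0 0 -0.6" --pt "0 0 -1.5 0 0 0 -0.6" --pt "0 0 0 0 0 0 -0.6"

```text
time_s: 9.37
eef_pos: [530.4, 69.4, 28.7]
ee_rot: [0.001, 0.995, -0.1, 0.001]
force: [-0.7, 0.6, -1.4]
grip_width: 0.461
```

Request:
play_rows --pt "0 0 0 0 0 0 0.1" --pt "0 0 0 0 0 0 0.3" --pt "0 0 0 0 0 0 0.3" --pt "0 0 20 0 0 0 0.3" --pt "0 0 30 0 0 0 0.3"

```text
time_s: 9.78
eef_pos: [527.8, 69.5, 75.3]
ee_rot: [0.001, 0.995, -0.1, -0.003]
force: [-0.3, 0.0, 0.3]
grip_width: 0.653
```

Request:
play_rows --pt "0 0 30 0 0 0 0.3" --pt "-15 0 30 0 0 0 0" --pt "-15 0 20 0 0 0 -1" --pt "0 0 0 0 0 0 -1"

```text
time_s: 10.12
eef_pos: [498.6, 69.3, 162.8]
ee_rot: [0.001, 0.995, -0.1, -0.0]
force: [-0.5, -0.2, 0.6]
grip_width: 0.231
```

```bash
python3 - <<'E'
from h import *
rem([530.5,69.3,28.5],-.2007)
c=cap('wrist','w7')
print(yellow(c)[0]); 
r=yellow(c)
# block-top at z=80: redo
h=cv2.cvtColor(c['img'],cv2.COLOR_BGR2HSV)
ce,s,m=max(blobs(c,(20,120,60),(33,255,255),60),key=lambda b:b[1][4]);m=cv2.morphologyEx(m,cv2.MORPH_CLOSE,np.ones((25,25)))
cn=max(cv2.findContours(m,0,2)[0],key=len).reshape(-1,2);print(ce,cv2.minAreaRect(plane(c,cn,80)[:,:2].astype(np.float32)))
o=[b for b in blobs(c,(7,120,60),(17,255,255),60)]
for ce,s,m in o:
    cn=max(cv2.findContours(m,0,2)[0],key=len).reshape(-1,2);print('orange',ce,s,cv2.minAreaRect(plane(c,cn,66.5)[:,:2].astype(np.float32)))
cv2.imwrite('pics/w7c.png',c['img'][0:380])
E
```

```text
t 10.1167 pos [498.6  69.3 162.8] rem [  31.9    0.  -134.3] rot [ 0.001 -0.    -0.   ] F [-0.5 -0.2  0.6] w 0.231
((521.7536010742188, 72.55433654785156), (45.69945526123047, 51.965576171875), 78.5891342163086)
[315.8 155.2] ((528.9625244140625, 69.91212463378906), (38.42967224121094, 45.53666305541992), 79.42353820800781)
orange [342.9  71.9] [334  28  20  95 880] ((596.7542724609375, 27.445343017578125), (12.159951210021973, 79.49898529052734), 84.64010620117188)
```

View pics/w7c.png

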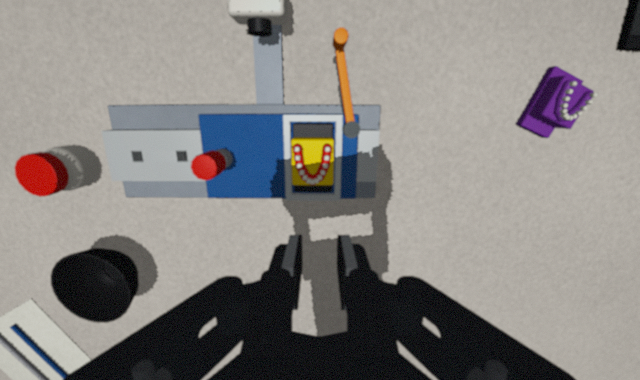

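The model sits in the pocket, block at (314,155). The lever post is at (341,36), pivot at (351,128) and knob at (209,164). Next is the lever geometry.

```bash
python3 - <<'E'
from h import *
c=cap('wrist');print('post',plane(c,[[341,36.5]],92).round(1),'piv(z~67)',plane(c,[[351.5,128.5]],67).round(1))
t=cap('top')
for ce,s,m in blobs(t,(7,120,60),(17,255,255),8):
    ys,xs=np.where(m); print(ce,s)
    if 295<ce[0]<330: i=np.argsort(ys)[:6]; print('top post',plane(t,[[xs[i].mean(),ys[i].mean()]],92).round(1))
pv=np.array([550.5,28.]);th=-.2
for a in(1.46,1.2,.9,.6,.3,0,-.05):
    d=np.pi/2-a+th; print(a,(pv+75*np.array([np.cos(d),np.sin(d)])).round(1),'yaw',round(d,3))
rem([625,21,150],-.1)
print(sense()['joints'])
E
```

```text
post [[624.1  26.8  92. ]] piv(z~67) [[550.8  28.   67. ]]
[312.8 172.2] [311 165   4  15  40]
top post [[625.2  26.6  92. ]]
1.46 [625.2  21.3] yaw -0.089
1.2 [624.4  40.7] yaw 0.171
0.9 [617.3  62. ] yaw 0.471
0.6 [604.3  80.3] yaw 0.771
0.3 [586.5  93.8] yaw 1.071
0 [565.4 101.5] yaw 1.371
-0.05 [561.7 102.2] yaw 1.421
t 10.2667 pos [498.4  69.2 158.3] rem [126.6 -48.2  -8.3] rot [ 0.001 -0.007  0.101] F [ 0.8 -0.3 -0.3] w 0.002
[-9.47266977e-02  3.06253198e-01  1.61944550e+00 -1.14015460e-03
  1.22236254e+00  1.67710720e+00]
```

Request:
play_rows --pt "32 -11 0 0 0 0.09 -0.35" --pt "34 -11 0 0 0 0.09 -0.35" --pt "34 -11 0 0 0 0 -0.35" --pt "25 -9 0 0 0 0 -0.35" --pt "0 0 0 0 0 0 -0.35"

```text
time_s: 10.68
eef_pos: [625.7, 25.8, 147.5]
ee_rot: [0.0, 1.0, -0.005, -0.011]
force: [0.6, -0.9, -0.1]
grip_width: 0.326
```

```bash
python3 - <<'E'
from h import *
rem([624.5,26.7,46],-.018)
E
```

```text
t 10.6833 pos [625.7  25.8 147.5] rem [  -1.2    0.9 -101.5] rot [-0.    -0.022 -0.007] F [ 0.6 -0.9 -0.1] w 0.326
```

Request:
play_rows --pt "-1 1 -15 0 -0.022 0 -0.35" --pt "0 0 -25 0 0 0 -0.35" --pt "0 0 -15 0 0 0 -0.35" --pt "0 0 0 0 0 0 -0.35"

```text
time_s: 11.02
eef_pos: [623.9, 26.4, 81.6]
ee_rot: [-0.001, 1.0, -0.006, -0.004]
force: [-0.1, 0.6, -0.6]
grip_width: 0.325
```

```bash
python3 - <<'E'
from h import *
rem([624.5,26.7,46],-.018)
c=cap('wrist','w8')
for ce,s,m in blobs(c,(7,120,60),(17,255,255),30): print(ce,s)
s=sense();p=np.array(s['eef_pos']);print(proj(c,[p+[0,0,30],[624.5,26.7,94]]))
cv2.imwrite('pics/w8c.png',cv2.resize(c['img'][160:330,230:410],None,fx=3,fy=3))
E
```

```text
t 11.0167 pos [623.9  26.4  81.6] rem [  0.6   0.3 -35.6] rot [-0.002 -0.009 -0.006] F [-0.1  0.6 -0.6] w 0.325
[319.1 248.4] [ 311  209   18   88 1017]
[[319.82812257 248.51804286]
 [319.29303809 233.99452179]]
```

View pics/w8c.png

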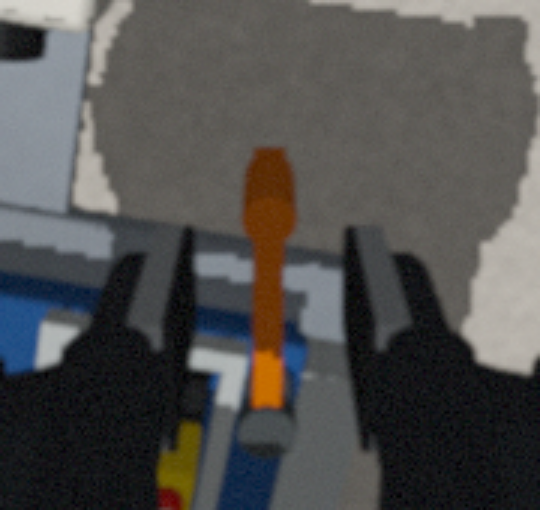

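The post lies midway between the fingertips (crop x 269, fingers at 190 and 347). Lowering to enclose it.

Request:
play_rows --pt "0.5 0 -12 0 -0.008 -0.006 -0.35" --pt "0 0 -10 0 0 0 -0.35" --pt "0 0 -6 0 0 0 -0.4" --pt "0 0 0 0 0 0 -0.4"

```text
time_s: 11.4
eef_pos: [625.3, 26.7, 54.2]
ee_rot: [-0.001, 1.0, -0.009, 0.0]
force: [0.0, 0.7, -0.7]
grip_width: 0.298
```

```bash
python3 - <<'E'
from h import *
rem([624.5,26.7,46],-.018)
c=cap('wrist','w9')
E
```

```text
t 11.4 pos [625.3  26.7  54.2] rem [-0.8  0.  -8.2] rot [-0.001  0.001 -0.   ] F [ 0.   0.7 -0.7] w 0.298
```

Request:
play_rows --pt "-0.5 4 -8 0 0 0 -0.4" --pt "-0.3 7.5 0 0 0 0.1 -0.4" --pt "-1 7.4 0 0 0 0.1 -0.4" --pt "-1.7 7.3 0 0 0 0.1 -0.4" --pt "0 0 0 0 0 0 -0.4"

```text
time_s: 11.87
eef_pos: [623.3, 54.0, 47.9]
ee_rot: [-0.0, 0.989, 0.147, 0.003]
force: [-0.7, -0.0, -0.4]
grip_width: 0.301
```

```bash
cat >> h.py <<'E'
def lev(da,z=46,pv=(550.7,28.),r=75):
    s=sense();p=np.array(s['eef_pos']);v=p[:2]-pv;d=np.arctan2(v[1],v[0]);print('arc d',d.round(3),'lever',round(np.pi/2-.2-d,3),'r',np.hypot(*v).round(1))
    rem([pv[0]+r*np.cos(d),pv[1]+r*np.sin(d),z],d)
    for k in range(5):
        a,b=d+k*da,d+(k+1)*da; print(np.round(r*np.array([np.cos(b)-np.cos(a),np.sin(b)-np.sin(a)]),1),end=' ')
E
python3 - <<'E'
from h import *
lev(.1)
E
```

```text
arc d 0.343 lever 1.028 r 77.1
t 11.8667 pos [623.3  54.   47.9] rem [-2.  -0.7 -1.9] rot [-0.002  0.005  0.049] F [-0.7 -0.  -0.4] w 0.301
[-2.9  6.9] [-3.5  6.6] [-4.2  6.2] [-4.8  5.8] [-5.3  5.3]
```

Request:
play_rows --pt "-4.5 6.5 -1 0 0.003 0.12 -0.4" --pt "-3.5 6.6 0 0 0 0.11 -0.4" --pt "-4.2 6.2 0 0 0 0.11 -0.4" --pt "-4.8 5.8 0 0 0 0.11 -0.4" --pt "0 0 0 0 0 0 -0.4"

```text
time_s: 12.28
eef_pos: [607.2, 79.3, 47.8]
ee_rot: [-0.0, 0.931, 0.366, 0.003]
force: [-0.0, 0.5, -0.8]
grip_width: 0.3
```

```bash
python3 - <<'E'
from h import *
lev(.1)
c=cap('scene','sc9')
for ce,s,m in blobs(c,(7,120,60),(17,255,255),10): print(ce,s)
E
```

```text
arc d 0.737 lever 0.634 r 76.3
t 12.2833 pos [607.2  79.3  47.8] rem [-1.  -0.9 -1.8] rot [-0.002  0.005 -0.013] F [-0.   0.5 -0.8] w 0.3
[-5.3  5.3] [-5.8  4.7] [-6.3  4.1] [-6.6  3.5] [-7.   2.8] [347.8 194.6] [346 192   5   6  12]
[339.2 196.7] [337 194   5   6  12]
```

Request:
play_rows --pt "-5.8 4.8 -1 0 0.003 0.1 -0.4" --pt "-6 4.6 0 0 0 0.1 -0.4" --pt "-6.3 4 0 0 0 0.1 -0.4" --pt "-6.6 3.4 0 0 0 0.1 -0.4" --pt "0 0 0 0 0 0 -0.4"

```text
time_s: 12.75
eef_pos: [585.3, 93.6, 47.8]
ee_rot: [0.0, 0.844, 0.536, 0.004]
force: [-0.8, -1.1, 0.2]
grip_width: 0.305
```

```bash
python3 - <<'E'
from h import *
lev(.1)
c=cap('wrist','w10');cv2.imwrite('pics/w10c.png',cv2.resize(c['img'][120:330,200:440],None,fx=2.5,fy=2.5))
E
```

```text
arc d 1.085 lever 0.285 r 74.2
t 12.75 pos [585.3  93.6  47.8] rem [ 0.4  0.7 -1.8] rot [-0.003  0.007 -0.046] F [-0.8 -1.1  0.2] w 0.305
[-6.8  3.2] [-7.1  2.5] [-7.3  1.7] [-7.4  1. ] [-7.5  0.3]
```

View pics/w10c.png

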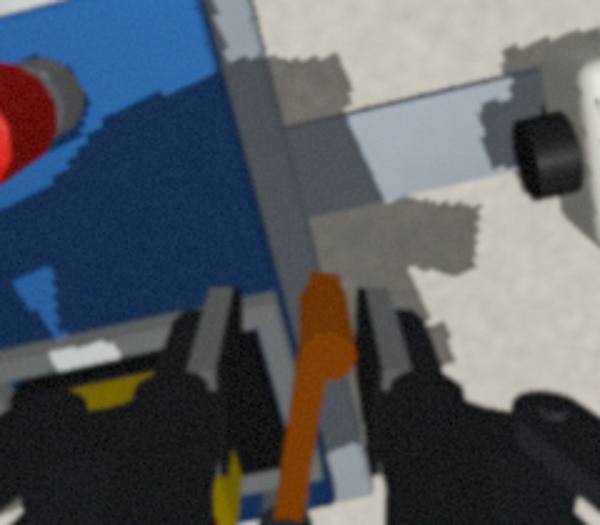

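The lever follows, with the right pad on the post. Continuing to the stop.

Request:
play_rows --pt "-6.6 3.6 -1 0 0.004 0.06 -0.4" --pt "-7 2.6 0 0 0 0.1 -0.4" --pt "-7.2 1.7 0 0 0 0.1 -0.4" --pt "0 0 0 0 0 0 -0.4"

```text
time_s: 13.13
eef_pos: [567.7, 99.3, 47.5]
ee_rot: [0.0, 0.775, 0.632, 0.004]
force: [0.2, 0.3, 0.0]
grip_width: 0.299
```

```bash
python3 - <<'E'
from h import *
lev(.1)
E
```

```text
arc d 1.337 lever 0.034 r 73.2
t 13.1333 pos [567.7  99.3  47.5] rem [ 0.4  1.7 -1.5] rot [-0.004  0.006 -0.032] F [0.2 0.3 0. ] w 0.299
[-7.4  1.4] [-7.5  0.6] [-7.5 -0.1] [-7.4 -0.9] [-7.3 -1.6]
```

Request:
play_rows --pt "-4 1 0 0 0 0 -0.4" --pt "-3 0.6 0 0 0 0 -0.4" --pt "0 0 0 0 0 0 -0.4"

```text
time_s: 13.38
eef_pos: [562.0, 99.9, 47.8]
ee_rot: [0.001, 0.78, 0.625, 0.004]
force: [0.1, -0.4, 0.5]
grip_width: 0.3
```

```bash
python3 - <<'E'
from h import *
lev(.1)
E
```

```text
arc d 1.416 lever -0.045 r 72.8
t 13.3833 pos [562.   99.9  47.8] rem [ 0.3  2.2 -1.8] rot [-0.004  0.008  0.065] F [ 0.1 -0.4  0.5] w 0.3
[-7.5  0.8] [-7.5  0. ] [-7.5 -0.7] [-7.4 -1.5] [-7.2 -2.2]
```

Request:
play_rows --pt "-3 0.5 0 0 0 0.05 -0.4" --pt "-3 0 0 0 0 0 -0.4" --pt "0 0 0 0 0 0 -0.4"

```text
time_s: 13.63
eef_pos: [558.4, 99.7, 48.3]
ee_rot: [0.003, 0.767, 0.641, 0.006]
force: [0.7, 1.2, 0.2]
grip_width: 0.302
```

```bash
python3 - <<'E'
from h import *
lev(.1)
E
```

```text
arc d 1.464 lever -0.093 r 72.1
t 13.6333 pos [558.4  99.7  48.3] rem [ 0.3  2.9 -2.3] rot [-0.004  0.013  0.071] F [0.7 1.2 0.2] w 0.302
[-7.5  0.4] [-7.5 -0.3] [-7.4 -1.1] [-7.3 -1.8] [-7.1 -2.5]
```

Request:
play_rows --pt "-4 0.5 0 0 0 0 -0.4" --pt "-3 0.5 0 0 0 0 -0.4" --pt "-2 0 0 0 0 0 -0.4"

```text
time_s: 13.88
eef_pos: [558.4, 98.6, 49.7]
ee_rot: [0.011, 0.771, 0.637, 0.015]
force: [10.9, -1.1, -7.0]
grip_width: 0.304
```

```bash
python3 - <<'E'
from h import *
lev(.1)
c=cap('wrist','w11');cv2.imwrite('pics/w11c.png',cv2.resize(c['img'][120:330,200:440],None,fx=2.5,fy=2.5))
E
```

```text
arc d 1.463 lever -0.092 r 71.0
t 13.8833 pos [558.4  98.6  49.7] rem [ 0.4  4.  -3.7] rot [-0.003  0.036  0.081] F [10.9 -1.1 -7. ] w 0.304
[-7.5  0.4] [-7.5 -0.3] [-7.4 -1.1] [-7.3 -1.8] [-7.1 -2.5]
```

The lever met its stop, with 10.9 N against the push. Now I'll retract straight up and locate the knob numerically, since my picture views are used up.

Request:
play_rows --pt "5 0 0 0 0 0 -0.4" --pt "0 0 15 0 0.02 0.03 -0.4" --pt "0 0 30 0 0.015 0.04 -0.3" --pt "0 -8 30 0 0 0 0" --pt "0 -15 20 0 0 0 0"

```text
time_s: 14.35
eef_pos: [559.8, 76.4, 143.1]
ee_rot: [-0.006, 0.751, 0.661, -0.004]
force: [-0.6, -0.4, 0.9]
grip_width: 0.498
```

Request:
play_rows --pt "0 -20 10 0 0 0 0" --pt "0 0 0 0 0 0 0" --pt "0 0 0 0 0 0 0"

```text
time_s: 14.6
eef_pos: [561.4, 53.9, 158.3]
ee_rot: [-0.003, 0.753, 0.658, -0.002]
force: [-0.3, 0.5, -0.8]
grip_width: 0.501
```

```bash
python3 - <<'E'
from h import *
rem([546.4,163.6,110],1.371)
c=cap('wrist','w12');t=cap('top')
# knob: widest row pair / triangulate with side edges
for n,k in(('w',c),('top',t)):
  for ce,s,m in blobs(k,(0,130,60),(6,255,255),30):
    for z in(84,98):
      p=plane(k,[ce],z)[0]
      if abs(p[0]-546)<30 and abs(p[1]-162)<30:
        v=k['img'].max(2).astype(float); vals=v[m>0]
        th=cv2.threshold(vals.astype(np.uint8).reshape(-1,1),0,255,cv2.THRESH_OTSU)[0]
        mm=((v>th)&(m>0)).astype(np.uint8); ys,xs=np.where(mm)
        print(n,z,ce,s,p.round(1),'bright',th,len(xs),plane(k,[[xs.mean(),ys.mean()]],98).round(1), 'pct',np.percentile(vals,[5,25,50,75,95]))
  for ce,s,m in blobs(k,(7,120,60),(17,255,255),8):
    cn=max(cv2.findContours(m,0,2)[0],key=len).reshape(-1,2);r=cv2.minAreaRect(plane(k,cn,75)[:,:2].astype(np.float32));print(n,'orange',ce,s,r)
E
```

```text
t 14.6 pos [561.4  53.9 158.3] rem [-15.  109.7 -48.3] rot [-0.003 -0.007 -0.065] F [-0.3  0.5 -0.8] w 0.501
w 84 [283.2  72.8] [269  57  30  32 688] [545.3 163.2  84. ] bright 157.0 637 [[546.4 161.9  98. ]] pct [121.7 206.  210.  214.  216. ]
w 98 [283.2  72.8] [269  57  30  32 688] [546.9 161.3  98. ] bright 157.0 637 [[546.4 161.9  98. ]] pct [121.7 206.  210.  214.  216. ]
w orange [315.  172.5] [309 138  15  73 628] ((559.8113403320312, 71.50759887695312), (69.92446899414062, 11.10472583770752), 80.03718566894531)
w orange [297.7 168.9] [290 167  13   9  19] ((543.144775390625, 80.2823486328125), (5.863333225250244, 12.262380599975586), 42.65416717529297)
w orange [278.  168.8] [274 168   9   3   9] ((525.2626953125, 82.6781005859375), (7.865985870361328, 0.7777782082557678), 8.337631225585938)
w orange [264.3 177.7] [259 171  14  14  23] ((511.8251953125, 76.55451202392578), (17.55727195739746, 2.6890382766723633), 40.90093994140625)
w orange [289.5 176.1] [281 176  18   2  18] ((534.89013671875, 74.27268981933594), (0.9067750573158264, 16.210514068603516), 86.05699157714844)
w orange [271.2 182.4] [270 180   4   6   8] ((516.6215209960938, 70.67440795898438), (5.381158828735352, 1.580093264579773), 58.65386199951172)
w orange [276.7 189.5] [272 187  11   6  12] ((520.7055053710938, 62.63282012939453), (0.8827373385429382, 10.652460098266602), 51.851890563964844)
w orange [292.7 194.6] [284 193  17   6  19] ((534.6939086914062, 55.9654426574707), (2.3047871589660645, 16.16954803466797), 64.2213134765625)
top orange [286.6 190.2] [284 188   8   5  20] ((561.174560546875, 94.322998046875), (21.23427963256836, 7.901099681854248), 52.07371520996094)
top orange [291.1 198.2] [290 196   4   6   9] ((540.866943359375, 83.02627563476562), (4.935795307159424, 15.304396629333496), 69.3349838256836)
```

The lever arm lies along about 80° against a rail direction of 78.5°, so it is shut. The knob top is at about (546.4,162.5). Moving over it.

Request:
play_rows --pt "-5 32 0 0 0 -0.03 0.1" --pt "-5 34 0 0 0 -0.03 0.1" --pt "-5 34 0 0 0 0 0.1" --pt "0 9 -15 0 0 0 0.1" --pt "0 0 0 0 0 0 0.1"

```text
time_s: 15.12
eef_pos: [542.4, 169.9, 137.3]
ee_rot: [-0.007, 0.774, 0.633, -0.006]
force: [-0.3, 0.6, -1.7]
grip_width: 0.55
```

```bash
python3 - <<'E'
from h import *
rem([546.4,162.5,45],1.371)
E
```

```text
t 15.1167 pos [542.4 169.9 137.3] rem [  4.   -7.4 -92.3] rot [-0.003 -0.017  0.001] F [-0.3  0.6 -1.7] w 0.55
```

Request:
play_rows --pt "4 -7 -5 -0.003 -0.016 0 0.1" --pt "0 0 -20 0 0 0 0.1" --pt "0 0 -5 0 0 0 0.1" --pt "0 0 0 0 0 0 0.1"

```text
time_s: 15.45
eef_pos: [545.1, 164.1, 105.1]
ee_rot: [-0.001, 0.774, 0.634, -0.002]
force: [0.0, 0.1, 0.6]
grip_width: 0.55
```

```bash
python3 - <<'E'
from h import *
rem([546.4,162.5,45],1.371)
c=cap('wrist')
s=sense();p=np.array(s['eef_pos']);q=s['ee_rot'];R=Ro.from_quat([q[1],q[2],q[3],q[0]]).as_matrix()
for ce,st,m in blobs(c,(0,130,60),(6,255,255),200):
    v=c['img'].max(2).astype(float);ys,xs=np.where(m)
    print(ce,st,plane(c,[ce],98)[0].round(1),((plane(c,[ce],98)-p)@R).round(1), [int(x) for x in np.percentile(v[m>0],[5,25,50,75,95])])
    print('widths',[(y,int(xs[ys==y].min()),int(xs[ys==y].max())) for y in range(ys.min(),ys.max()+1,6)])
E
```

```text
t 15.45 pos [545.1 164.1 105.1] rem [  1.3  -1.6 -60.1] rot [ 0.    -0.005 -0.002] F [0.  0.1 0.6] w 0.55
[321.  219.5] [306 200  31  39 749] [546.8 166.8  98. ] [[3.1 1.1 7.4]] [92, 101, 109, 111, 114]
widths [(200, 317, 325), (206, 310, 331), (212, 308, 334), (218, 309, 334), (224, 307, 335), (230, 308, 334), (236, 315, 328)]
[321.8 308.9] [300 303  42  19 224] [532.8  92.7  98. ] [[-72.4   2.    7.5]] [96, 103, 135, 171, 199]
widths [(303, 333, 339), (309, 307, 341), (315, 302, 305), (321, 300, 300)]
[322.6 329.4] [307 322  35  14 208] [529.6  72.9  98. ] [[-92.4   2.7   7.5]] [125, 149, 173, 188, 203]
widths [(322, 310, 310), (328, 310, 333), (334, 317, 335)]
```

Request:
play_rows --pt "1 -0.8 -15 0 -0.005 0 0.1" --pt "0 0 -20 0 0 0 0.1" --pt "0 0 -15 0 0 0 0.1" --pt "0 0 0 0 0 0 0.1"

```text
time_s: 15.83
eef_pos: [548.4, 162.4, 58.0]
ee_rot: [0.002, 0.774, 0.633, 0.002]
force: [-0.3, -0.7, 0.2]
grip_width: 0.549
```

```bash
python3 - <<'E'
from h import *
rem([546.1,163.3,45],1.371)
E
```

```text
t 15.8333 pos [548.4 162.4  58. ] rem [ -2.3   0.9 -13. ] rot [ 0.     0.006 -0.   ] F [-0.3 -0.7  0.2] w 0.549
```

Request:
play_rows --pt "-2.3 1 -8 0 0.006 0 0.1" --pt "0 0 -6 0 0 0 0.1" --pt "0 0 0 0 0 0 -0.2" --pt "0 0 0 0 0 0 -0.35" --pt "0 0 0 0 0 0 -0.35"

```text
time_s: 16.25
eef_pos: [547.9, 163.2, 46.8]
ee_rot: [0.001, 0.774, 0.633, 0.002]
force: [0.2, 0.1, 0.6]
grip_width: 0.325
```

```bash
python3 - <<'E'
from h import *
rem([546.1,163.3,45],1.371)
E
```

```text
t 16.25 pos [547.9 163.2  46.8] rem [-1.8  0.1 -1.8] rot [-0.     0.004  0.001] F [0.2 0.1 0.6] w 0.325
```

Request:
play_rows --pt "-1 0 -1 0 0.003 0 -0.4" --pt "0 0 0 0 0 0 -0.5" --pt "0 0 0 0 0 0 -0.7" --pt "0 0 0 0 0 0 -0.8" --pt "0 0 0 0 0 0 -0.8" --grip_force 60

```text
time_s: 16.67
eef_pos: [546.5, 163.4, 46.8]
ee_rot: [0.0, 0.774, 0.633, 0.0]
force: [-0.7, 0.2, 0.1]
grip_width: 0.253
```

```bash
python3 - <<'E'
from h import *
rem([546.1,163.3,45],1.371)
E
```

```text
t 16.6667 pos [546.5 163.4  46.8] rem [-0.4 -0.1 -1.8] rot [-0.     0.001  0.   ] F [-0.7  0.2  0.1] w 0.253
```

Request:
play_rows --pt "0 0 6 0 0 0 -0.8" --pt "0 0 5 0 0 0 -0.8" --pt "0 0 0 0 0 0 -0.8"

```text
time_s: 16.92
eef_pos: [546.5, 163.3, 58.4]
ee_rot: [-0.0, 0.774, 0.633, 0.0]
force: [-0.6, -0.5, -3.3]
grip_width: 0.253
```

```bash
python3 - <<'E'
from h import *
rem([546.1,163.3,61],1.371)
E
```

```text
t 16.9167 pos [546.5 163.3  58.4] rem [-0.4 -0.   2.6] rot [-0.     0.     0.001] F [-0.6 -0.5 -3.3] w 0.253
```

Request:
play_rows --pt "0 0 2.5 0 0 0 -0.8" --pt "0 0 0 0 0 0 -0.8" --pt "0 0 0 0 0 0 -0.8"

```text
time_s: 17.17
eef_pos: [546.4, 163.4, 60.8]
ee_rot: [-0.0, 0.774, 0.633, 0.0]
force: [0.7, 0.5, -5.2]
grip_width: 0.254
```

```bash
python3 - <<'E'
from h import *
rem([546.1,163.3,61],1.371)
for n in('scene','top'):
  c=cap(n)
  for ce,s,m in blobs(c,(0,130,60),(6,255,255),8):
    p=plane(c,[ce],100)[0]
    if abs(p[0]-546)<40 and abs(p[1]-163)<40: print(n,ce,s,p.round(1))
  for b in blue(c): print(b)
E
```

```text
t 17.1667 pos [546.4 163.4  60.8] rem [-0.3 -0.1  0.2] rot [-0.     0.     0.001] F [ 0.7  0.5 -5.2] w 0.254
(array([573.5,  99. ]), array([415.1, 945.1]), array([246.2, 320.2]), 84.7)
(array([ 9.5, 98.3]), array([-352.4, -793.2]), array([328.2,  95.6]), 3.5)
(array([576.3, 184.6]), array([713.4, 698.9]), array([122.1,  95.9]), 17.0)
(array([ 14.3, 239.1]), array([421.5, 821.9]), array([264.3,  90.5]), 4.8)
(array([ 71. , 143.2]), array([692.3, 703.6]), array([131.3, 104.7]), 17.1)
```

The pull reads about 5.2 N at 14 mm, so the pin is out. Sliding 50 mm along the rail.

Request:
play_rows --pt "1.6 8 0 0 0 0 -0.8" --pt "2 10 0 0 0 0 -0.8" --pt "2 10 0 0 0 0 -0.8" --pt "2 10 0 0 0 0 -0.8" --pt "0 0 0 0 0 0 -0.8"

```text
time_s: 17.68
eef_pos: [555.0, 204.4, 60.4]
ee_rot: [0.0, 0.774, 0.633, -0.0]
force: [0.8, 1.4, -5.2]
grip_width: 0.254
```

```bash
python3 - <<'E'
from h import *
rem([556.4,212.3,61],1.371)
E
```

```text
t 17.6833 pos [555.  204.4  60.4] rem [1.4 7.9 0.6] rot [0.001 0.    0.001] F [ 0.8  1.4 -5.2] w 0.254
```

Request:
play_rows --pt "0.8 4 0 0 0 0 -0.8" --pt "0.7 3.5 0 0 0 0 -0.8" --pt "0 0 0 0 0 0 -0.8"

```text
time_s: 17.93
eef_pos: [556.9, 213.7, 60.2]
ee_rot: [0.001, 0.774, 0.633, -0.0]
force: [1.7, -1.8, -4.7]
grip_width: 0.254
```

```bash
python3 - <<'E'
from h import *
rem([556.4,212.3,55],1.371)
E
```

```text
t 17.9333 pos [556.9 213.7  60.2] rem [-0.5 -1.4 -5.2] rot [ 0.001  0.001 -0.   ] F [ 1.7 -1.8 -4.7] w 0.254
```

Request:
play_rows --pt "-0.3 -1.4 0 0 0 0 -0.8" --pt "0 0 -3 0 0 0 -0.8" --pt "0 0 -3 0 0 0 -0.8" --pt "0 0 0 0 0 0 -0.8"

```text
time_s: 18.27
eef_pos: [556.7, 212.8, 54.2]
ee_rot: [0.0, 0.774, 0.633, 0.001]
force: [1.3, 0.4, -3.3]
grip_width: 0.254
```

```bash
python3 - <<'E'
from h import *
rem([556.4,212.3,50],1.371)
E
```

```text
t 18.2667 pos [556.7 212.8  54.2] rem [-0.3 -0.5 -4.2] rot [-0.001  0.002  0.   ] F [ 1.3  0.4 -3.3] w 0.254
```

Request:
play_rows --pt "0 -0.3 -3 0 0 0 -0.8" --pt "0 0 -3 0 0 0 -0.8" --pt "0 0 -2 0 0 0 -0.8" --pt "0 0 0 0 0 0 -0.8"

```text
time_s: 18.6
eef_pos: [556.7, 212.7, 46.2]
ee_rot: [0.0, 0.774, 0.633, 0.001]
force: [-0.5, 1.9, -0.8]
grip_width: 0.252
```

```bash
python3 - <<'E'
from h import *
rem([556.4,212.3,41.5],1.371)
E
```

```text
t 18.6 pos [556.7 212.7  46.2] rem [-0.3 -0.4 -4.7] rot [-0.002  0.002  0.001] F [-0.5  1.9 -0.8] w 0.252
```

The pin went in: zero force at rest height. Pressing down.

Request:
play_rows --pt "0 0 -3 0 0 0 -0.8" --pt "0 0 -3 0 0 0 -0.8" --pt "0 0 -1 0 0 0 -0.8" --pt "0 0 0 0 0 0 -0.8"

```text
time_s: 18.93
eef_pos: [556.8, 212.8, 41.3]
ee_rot: [0.0, 0.774, 0.633, 0.002]
force: [-1.9, -0.2, 1.9]
grip_width: 0.258
```

```bash
python3 - <<'E'
from h import *
rem([556.4,212.3,40.8],1.371)
E
```

```text
t 18.9333 pos [556.8 212.8  41.3] rem [-0.4 -0.5 -0.5] rot [-0.002  0.003  0.   ] F [-1.9 -0.2  1.9] w 0.258
```

Request:
play_rows --pt "0 0 -1.2 0 0 0 -0.8" --pt "0 0 -0.5 0 0 0 -0.8" --pt "0 0 0 0 0 0 -0.8"

```text
time_s: 19.18
eef_pos: [556.9, 212.9, 41.1]
ee_rot: [0.001, 0.774, 0.633, 0.002]
force: [-0.9, 0.3, 0.6]
grip_width: 0.256
```

```bash
python3 - <<'E'
from h import *
rem([556.4,212.3,40.8],1.371)
for n in('scene','top'):
  c=cap(n)
  for nm,lo,hi,z in(('yel',(18,90,60),(35,255,255),80),('or',(7,120,60),(17,255,255),66),('blue',(100,120,30),(125,255,255),46)):
    for ce,s,m in blobs(c,lo,hi,10):
      p=plane(c,[ce],z)[0]
      if abs(p[0]-540)<70 and abs(p[1]-120)<100:
        cn=max(cv2.findContours(m,0,2)[0],key=len).reshape(-1,2);r=cv2.minAreaRect(plane(c,cn,z)[:,:2].astype(np.float32));print(n,nm,s[4],p.round(1)[:2],np.round(r[1],1),round(r[2],1))
E
```

```text
t 19.1833 pos [556.9 212.9  41.1] rem [-0.5 -0.6 -0.3] rot [-0.002  0.004  0.   ] F [-0.9  0.3  0.6] w 0.256
scene yel 168 [551.3 109.6] [41.1 55.7] 78.0
scene or 45 [532.2 120.6] [37.7 32.3] 79.4
scene or 97 [569.9 109.4] [57.6 14.8] 76.3
scene blue 78 [518.6  81.7] [14.1 54.3] 77.3
scene blue 30 [597.4 214.8] [13.  19.9] 67.2
scene blue 15 [594.8 181.5] [ 7.8 15.7] 26.5
scene blue 14 [574.3  69.9] [12.8  6.4] 67.2
top yel 180 [536.5 115.6] [41.  46.7] 79.3
top or 86 [567.4 121. ] [73.8 11.1] 73.8
top blue 258 [544.4 163.5] [87.6 29.9] 1.4
top blue 137 [517.4  82.8] [15.8 71.9] 77.7
```

Request:
play_rows --pt "0 0 -2.5 0 0 0 -0.8" --pt "0 0 -2.5 0 0 0 -0.8"

```text
time_s: 19.45
eef_pos: [557.4, 214.1, 40.7]
ee_rot: [0.001, 0.774, 0.633, 0.003]
force: [-13.9, 1.1, 28.8]
grip_width: 0.256
```

```bash
python3 - <<'E'
from h import *
import time
rem([556.4,212.3,40.8],1.371)
for i in range(3):
  c=cap('top'); rem([556.4,212.3,40.8],1.371)
E
```

```text
t 19.45 pos [557.4 214.1  40.7] rem [-1.  -1.8  0.1] rot [-0.003  0.006 -0.   ] F [-13.9   1.1  28.8] w 0.256
t 19.5 pos [557.4 214.2  40.7] rem [-1.  -1.9  0.1] rot [-0.004  0.006 -0.   ] F [-11.5   1.3  24.8] w 0.259
t 19.55 pos [557.4 214.1  40.7] rem [-1.  -1.8  0.1] rot [-0.003  0.006 -0.   ] F [-11.4   1.3  25.5] w 0.252
t 19.6 pos [557.4 214.1  40.7] rem [-1.  -1.8  0.1] rot [-0.003  0.006 -0.   ] F [-11.    0.9  25.3] w 0.26
```

The knob is against its stop (25 N). Relaxing slightly to a gentle press and re-centring.

Request:
play_rows --pt "-0.5 -1.5 0.4 0 0 0 -0.8" --pt "0 0 -0.2 0 0 0 -0.8" --pt "0 0 0 0 0 0 -0.8"

```text
time_s: 19.85
eef_pos: [557.0, 213.2, 42.1]
ee_rot: [0.001, 0.774, 0.633, 0.004]
force: [-1.3, 1.1, 2.1]
grip_width: 0.256
```

```bash
python3 - <<'E'
from h import *
for i in range(4):
  rem([556.4,212.3,40.8],1.371);c=cap('top')
print(sense()['dq'])
for ce,s,m in blobs(c,(100,120,30),(125,255,255),60):
  p=plane(c,[ce],46)[0]
  if abs(p[0]-540)<70 and abs(p[1]-120)<100: print(s[4],p.round(1))
E
```

```text
t 19.85 pos [557.  213.2  42.1] rem [-0.6 -0.9 -1.3] rot [-0.004  0.008 -0.001] F [-1.3  1.1  2.1] w 0.256
t 19.9 pos [557.  213.2  42. ] rem [-0.6 -0.9 -1.2] rot [-0.004  0.008 -0.   ] F [-1.4  1.5  1.4] w 0.253
t 19.95 pos [557.  213.2  41.9] rem [-0.6 -0.9 -1.1] rot [-0.004  0.007 -0.001] F [-1.1  1.1  2.2] w 0.258
t 20.0 pos [557.  213.2  41.9] rem [-0.6 -0.9 -1.1] rot [-0.004  0.007 -0.001] F [-1.7  1.1  1.5] w 0.253
[-0.00046851 -0.00176545 -0.00030864 -0.00154866 -0.00042553  0.00095972]
256 [544.9 163.5  46. ]
135 [517.1  83.1  46. ]
```

Request:
play_rows --pt "0 -0.3 -1 0 0 0 -0.8" --pt "0 0 -0.6 0 0 0 -0.8" --pt "0 0 0 0 0 0 -0.8"

```text
time_s: 20.3
eef_pos: [557.0, 213.2, 41.1]
ee_rot: [0.0, 0.774, 0.633, 0.004]
force: [-2.1, -0.1, 1.6]
grip_width: 0.251
```

```bash
python3 - <<'E'
from h import *
for i in range(3):
  rem([556.4,212.3,40.8],1.371);c=cap('top')
ctrl.finish_job()
E
```

```text
t 20.3 pos [557.  213.2  41.1] rem [-0.6 -0.9 -0.3] rot [-0.005  0.007 -0.001] F [-2.1 -0.1  1.6] w 0.251
t 20.35 pos [557.1 213.2  41. ] rem [-0.7 -0.9 -0.2] rot [-0.005  0.007 -0.001] F [-3.4  0.1  6.5] w 0.257
t 20.4 pos [557.  213.2  41. ] rem [-0.6 -0.9 -0.2] rot [-0.005  0.007 -0.001] F [-3.2  0.1  5.5] w 0.255
the job is handed in; nothing more can be done
```

I carried out every step of the task and handed the job in at about 20.4 s. The hand-in gives no verdict, so I have only my own readings to go on.

**What I did:** I seated the yellow model in the pocket and swung the lever shut to its stop. Then I pulled the knob up 14 mm, slid the carriage to the next hole and let the pin in. I pressed the knob down and finished still gripping it.

**Checks that agreed:**
- **Lever:** it met its stop with about 11 N against the push. Straight afterwards the wrist camera had it 1.5° from the rail direction.
- **Knob pull:** the force was about 5.2 N at 14 mm, as the spring should give.
- **Pin in the hole:** the vertical force was close to zero at rest height.
- **Knob press:** it stands about 5.8 mm below rest, against its stop. The push was 5.5 N when I handed in.
- **Carriage:** the top camera shows it moved 49 mm, and the tool moved about 51 mm. Both are within tolerance.

**Checks that failed or disagreed:**
- **First grasp:** it closed on top of the model, which did not move. The fingertips sit about 25 mm farther back than the stated tool point, so I grasped lower the second time.
- **Knob grip:** the opening read about 21.5 mm on a 24 mm knob. It did not slip.
- **Lever at the end:** the top and scene cameras read 2° to 5° off the rail direction, with part of the view blocked. That is inside the limit but less certain than the wrist reading.
- **Model at the end:** the top camera saw it in the pocket area, but I did not measure its fit again after the slide.
- **Bystanders:** I did not re-measure the grey model, bowl and jar; nothing suggests they were touched.

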